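# Put returned lock stock back in its specimen trays

## Task

Sort the five loose pieces of lock hardware on the bench into the three blue trays: each piece goes into the tray whose far ledge carries a fixed specimen of the same kind, one piece to a bay (either bay will do). Set each piece down flat on the bay's floor, the same way up as it lay on the bench (the door knob standing on its rose), without dropping or tossing it, and leave the oil bottle and the screwdriver where they are.

Things in the scene. Friction and masses are not known exactly. Their poses are not given: they have to be found in the camera images.
- padlock_1: loose padlock lying flat: brass block 36 (x) x 40 (y) x 16 mm thick, steel U shackle (7 mm bar, 33 mm wide) out of the block's +x face. Origin: centre of the block's underside; the padlock reaches from x = -18 to +48 mm; z up. Grip the block across its 40 mm (y). 0.14 to 0.28 kg
- padlock_2: second loose padlock, the same in all as padlock_1
- cylinder_1: loose door-lock cylinder of oval section lying on its flat side: nickel-steel, 64 long (x), 33 wide (y), 17 mm thick, a small brass cam and dark slot in the middle. Origin: centre of the underside; z up. Grip across its 33 mm (y). 0.12 to 0.24 kg
- cylinder_2: second loose door-lock cylinder, the same in all as cylinder_1
- knob: loose brass door knob standing on its round rose (50 mm diameter, 6 thick); neck 18 mm diameter; round head 42 mm diameter, full width from 24 to 37 mm up, top at 44 mm. Origin: centre of the rose's underside; z up. Grip the head. 0.15 to 0.31 kg
- tray_padlocks: padlock tray: fixed, blue plastic, 118 (x) x 190 (y) x 18 mm high, walls 4, floor 4 mm thick. A divider 6 mm thick, as high as the walls, along y = 0 makes two bays, each 110 (x) x 88 (y) mm, centred at y = -47 and +47 mm. On a ledge beyond its far (+x) wall a fixed padlock as specimen. Origin: under the middle of the two bays, at bench height; z up. Turned up to 0.1 rad from square to the robot
- tray_cylinders: cylinder tray: same sizes, frame and bays as tray_padlocks; its specimen is a fixed oval lock cylinder. The ledge of every tray is 10 mm high, from x = 59 to 115 mm, all 190 mm wide; the specimen stands in its middle, 87 mm beyond the tray's origin
- tray_knobs: door-knob tray: same sizes, frame, bays and ledge as tray_padlocks; its specimen is a fixed door knob on its rose, top 54 mm above the bench (specimens in the other trays: 26 and 27 mm)
- oil_bottle: bystander, leave alone: white plastic oil bottle with red cap, 44 mm diameter, 110 mm tall, standing to the left of the work. Origin: centre of its underside
- screwdriver: bystander, leave alone: screwdriver lying to the right of the work, its long axis x, handle to -x
Things that resemble listed ones, but are neither listed nor needed, are in the scene too. Leave any orange look-alike of the cylinder_1 alone. Leave any turquoise look-alike of the padlock_1 alone.

How it is judged:
At the end, for the whole second after the job is handed in: Padlocks in the padlock tray and cylinders in the cylinder tray, one per bay; knob in a bay of the knob tray. Each origin within 45 mm (x) and 85 mm (y) of the tray middle, pairs over 5 mm either side of y = 0, below 9 mm height, level within 0.12 rad, at rest (0.02 m/s, 0.2 rad/s) (x of padlock_1 in the frame of tray_padlocks between -0.045 and 0.045 m and y of padlock_1 in the frame of tray_padlocks between -0.085 and 0.085 m and z of padlock_1 in the frame of tray_padlocks between 0 and 0.009 m and angle between each of padlock_1, padlock_2, cylinder_1, cylinder_2, knob's own z axis and vertical below 0.12 rad and x of padlock_2 in the frame of tray_padlocks between -0.045 and 0.045 m and y of padlock_2 in the frame of tray_padlocks between -0.085 and 0.085 m and z of padlock_2 in the frame of tray_padlocks between 0 and 0.009 m and ((y of padlock_1 in the frame of tray_padlocks below -0.005 m and y of padlock_2 in the frame of tray_padlocks above 0.005 m) or (y of padlock_1 in the frame of tray_padlocks above 0.005 m and y of padlock_2 in the frame of tray_padlocks below -0.005 m)) and x of cylinder_1 in the frame of tray_cylinders between -0.045 and 0.045 m and y of cylinder_1 in the frame of tray_cylinders between -0.085 and 0.085 m and z of cylinder_1 in the frame of tray_cylinders between 0 and 0.009 m and x of cylinder_2 in the frame of tray_cylinders between -0.045 and 0.045 m and y of cylinder_2 in the frame of tray_cylinders between -0.085 and 0.085 m and z of cylinder_2 in the frame of tray_cylinders between 0 and 0.009 m and ((y of cylinder_1 in the frame of tray_cylinders below -0.005 m and y of cylinder_2 in the frame of tray_cylinders above 0.005 m) or (y of cylinder_1 in the frame of tray_cylinders above 0.005 m and y of cylinder_2 in the frame of tray_cylinders below -0.005 m)) and x of knob in the frame of tray_knobs between -0.045 and 0.045 m and y of knob in the frame of tray_knobs between -0.085 and 0.085 m and z of knob in the frame of tray_knobs between 0 and 0.009 m and linear speed of each of padlock_1, padlock_2, cylinder_1, cylinder_2, knob below 0.02 m/s and angular speed of each of padlock_1, padlock_2, cylinder_1, cylinder_2, knob below 0.2 rad/s); the robot touches nothing.
It fails at once if the oil bottle is moved by more than 30 mm (distance of oil_bottle from where it was at the start of the episode above 0.03 m).
It fails at once if the screwdriver is moved by more than 30 mm (distance of screwdriver from where it was at the start of the episode above 0.03 m).
It fails at once if a piece is dropped or tossed: faster than 0.9 m/s (a fall of about 4 cm) while the fingers do not touch it ((linear speed of padlock_1 above 0.9 m/s and contact force between the fingers and padlock_1 below 0.05 N) or (linear speed of padlock_2 above 0.9 m/s and contact force between the fingers and padlock_2 below 0.05 N) or (linear speed of cylinder_1 above 0.9 m/s and contact force between the fingers and cylinder_1 below 0.05 N) or (linear speed of cylinder_2 above 0.9 m/s and contact force between the fingers and cylinder_2 below 0.05 N) or (linear speed of knob above 0.9 m/s and contact force between the fingers and knob below 0.05 N)).
It also fails if it takes over 104 s, if anything falls off the work surface, if the arm or the gripper's body presses on something with over 40 N, if the wrist force passes 120 N, or if a joint passes its speed limit or range.

## Robot

A 7-joint arm with a two-finger parallel gripper is mounted at the origin on the work surface. World frame = base frame: x ahead of the robot, y to its left, z up, the work surface at z = 0. Lengths are in m, angles in rad, forces in N, time in s.
With the tool pointing down it reaches from about 0.4 to 0.85 m from the base axis. Payload 10.4 kg.
Tool frame: the origin (TCP) lies on the centre line of the jaws, within the pads' length; the fingertips stand 17 mm ahead of it and the grasp point (between the pads) lies 2 mm behind it; x points along the fingers, z is the direction in which the jaws open and shut, and the axes are right-handed (so a half turn about x gives the same grasp; the last joint's range is limited). The gripper opens to 87 mm and grips with 3 to 60 N. Pads are 19 mm wide; open, the fingers measure 117 mm over their backs; the gripper's body (75 mm by 190 mm) begins 51 mm behind the grasp point.
Start: joints at [1.166, 0.332, -0.065, 1.46, 0.022, 1.35, -0.088], TCP at [0.233, -0.58, 0.24] pointing down, gripper open.
Joint ranges: [-2.6, 2.6], [-0.5, 2.12], [-1.47, 1.34], [0.16, 2.42], [-1.27, 4.41], [0.06, 2.06], [-2.6, 2.6]. Speed limits (rad/s): [2.22, 2.22, 2.79, 2.79, 3.14, 3.14, 3.14].

## Interface

Orientations are given as a unit quaternion [x, y, z, w].
In Python, from bench import r gives the robot as it stands. The module is installed in compiled form; this text tells all that it offers.
- The arm moves only by the tool arm_command, never from a script. Its argument "plan" is a list of rows, each a list of 4 numbers: the shift along the tool's x, y, z in mm, then the turn about the tool's x in degrees. A call has 1 to 20 rows; each row shifts and turns the commanded pose from where the row before left it, along the tool's axes as they then stand; what a row does not reach is not made up. A row lasts 1/8 s, in which the tool goes at most 62.5 mm and 10.7 degrees, less where a joint would pass 70% of its speed; a pose out of reach is approached as far as the arm can. A call with a gripper value outside its range is refused whole. "jaw" is the opening, from -1 (shut) to 1 (fully open), set as the call begins (left out, the last holds). The fingers move at their own pace and stop on an object; "force" is the grip in N (left out, the last holds). Time passes only in rows, so rows that do not move let the fingers close. It gives the time, the measured TCP pose, the force and the opening at its end, in the units of the state.
- r.read_state(): the state, without advancing time (a new reading comes with each control period).
- r.camera(name): name is "scene" or "top" or "wrist"; returns a dict with "frame" (480x640x3 uint8, blue, green, red), "fx", "fy", "cx", "cy" (pixels), "dist" ([k1, k2, p1, p2, k3] as OpenCV has them; the pictures are not rectified), "extrinsics" (4x4, takes a point from world to camera coordinates). Camera axes: x right, y down, z forward; pixel columns grow to the right and rows downward; lengths in m; the calibration is good to about 2 mm. A picture is of the moment at which its call begins. There is no depth.
- r.close_job(): hands the job in, once; it reports no verdict.
Trained networks look in a picture, given as the dict that the camera call returned (one of the last four; its "shot" number tells which), for a name from the list of things; names that differ only in an ending like _2 or _b are one class to them, and where a whole thing is asked for, a point or a joint stands for the part that bears it (a point fixed in the world has none). Each returns a list of dicts, best first, with "confidence" (0 to 1); they miss things now and then, are a little off and sometimes report something else, mostly with a low value. They report only what shows in the picture. A call takes as long as a camera call. They do not tell look-alikes from the thing itself.
- r.find_in(picture, label): "xyz" ([x, y, z] in m, in world coordinates, good to about 4 mm: the middle of the surface that is visible of it).
- r.regions_of(picture, label): "mask" (480x640 bool, what is visible of it).
- r.spot_point(picture, label): "xyz" ([x, y, z] in m, in world coordinates, good to about 4 mm: a listed point, or the origin of a listed thing).
The state is a dict: "time": time; "joint_positions": joint angles; "joint_vel": joint speeds; "joint_torque": joint torques, N m; "ee_pos": TCP position; "eef_rot": TCP orientation; "ft_force": force on the tool from outside, world axes, zero at the start; "torque": the same for the moment, N m; "width": finger opening in m.
Only numpy, scipy, OpenCV 4.12 (cv2) and the standard library are available. Lean on these libraries where they do the work, as an engineer would, in place of code of your own. Each camera call takes 0.05 s, during which the arm holds its last target. There are 200 camera calls.

## Working session

There is one attempt and no reset: what is moved stays moved. The work goes in short steps, Python scripts to look and compute and a tool call to move; the robot and the scene stay as the last step left them, time stands still between calls to the robot, and variables do not carry over. Pictures are saved under pics/ and viewed, about 12 in all and at most 16, crops included, and the job is handed in when it is done.

Besides the shell and the picture viewer there is one more tool, called after ">>>" as a command line: name --pt "numbers of a row" for each row, then --argument value for the rest. arm_command: Moves the arm, as the interface text tells. Its arguments: {"type":"object","properties":{"plan":{"type":"array","items":{"type":"array","items":{"type":"number"}}},"jaw":{"type":"number"},"force":{"type":"number"}},"required":["plan"]}

```bash
mkdir -p pics; cat > h.py <<'E'
import numpy as np, cv2
from bench import r
from scipy.spatial.transform import Rotation as R
def project(c,p):
    E=np.array(c["extrinsics"]);K=np.array([[c["fx"],0,c["cx"]],[0,c["fy"],c["cy"]],[0,0,1.]])
    return cv2.projectPoints(np.atleast_2d(np.array(p,float)),cv2.Rodrigues(E[:3,:3])[0],E[:3,3],K,np.array(c["dist"],float))[0][:,0]
def onplane(c,uv,z):
    E=np.array(c["extrinsics"]);K=np.array([[c["fx"],0,c["cx"]],[0,c["fy"],c["cy"]],[0,0,1.]])
    n=cv2.undistortPoints(np.array(uv,float).reshape(-1,1,2),K,np.array(c["dist"],float))[:,0]
    d=np.c_[n,np.ones(len(n))]@E[:3,:3]; o=-E[:3,:3].T@E[:3,3]
    return o+d*((z-o[2])/d[:,2])[:,None]
E
python3 - <<'E'
from h import *
s=r.read_state();print(s["time"],s["ee_pos"],s["eef_rot"],s["width"],R.from_quat(s["eef_rot"]).as_matrix().round(3))
for n in("top","scene"):
    c=r.camera(n);cv2.imwrite(f"pics/{n}0.png",c["frame"])
    print(n,-np.array(c["extrinsics"])[:3,:3].T@np.array(c["extrinsics"])[:3,3])
    for l in("padlock_1","cylinder_1","knob","tray_padlocks","tray_cylinders","tray_knobs","oil_bottle","screwdriver"):
        for d in r.spot_point(c,l): print(l,np.round(d["xyz"],3),round(d["confidence"],2),project(c,d["xyz"])[0].round())
E
```

```text
0.0 [ 0.23276094 -0.5796468   0.23872002] [ 0.39630375  0.58623372 -0.39576395  0.58535823] 0.08671236041649678 [[-0.001  0.928  0.373]
 [ 0.001  0.373 -0.928]
 [-1.    -0.    -0.001]]
top [ 0.24195788 -0.00137445  1.19232627]
padlock_1 [ 0.436 -0.127 -0.006] 0.84 [370. 258.]
padlock_1 [ 0.473  0.302 -0.003] 0.76 [197. 256.]
padlock_1 [ 0.33  -0.07  -0.003] 0.54 [350. 302.]
cylinder_1 [0.451 0.155 0.002] 0.65 [256. 260.]
cylinder_1 [0.439 0.024 0.001] 0.55 [309. 261.]
cylinder_1 [ 0.345  0.179 -0.   ] 0.54 [248. 304.]
knob [ 0.446 -0.288  0.004] 0.85 [434. 249.]
tray_padlocks [ 0.608  0.244 -0.   ] 0.81 [218. 202.]
tray_padlocks [0.62  0.003 0.004] 0.5 [312. 190.]
tray_cylinders [0.62  0.004 0.   ] 0.55 [312. 191.]
tray_cylinders [ 0.44  -0.13  -0.002] 0.3 [371. 256.]
tray_knobs [ 0.638 -0.227 -0.001] 0.89 [401. 178.]
oil_bottle [ 0.566  0.493 -0.002] 0.63 [122. 225.]
screwdriver [ 0.555 -0.47  -0.001] 0.66 [498. 202.]
scene [ 1.24804574 -0.28089538  0.82699102]
padlock_1 [ 0.438 -0.129 -0.002] 0.56 [261. 252.]
padlock_1 [ 0.333 -0.069  0.001] 0.46 [271. 220.]
padlock_1 [ 0.473  0.298 -0.004] 0.45 [409. 221.]
cylinder_1 [ 0.342  0.176 -0.003] 0.7 [351. 203.]
cylinder_1 [ 0.459  0.154 -0.004] 0.58 [361. 230.]
cylinder_1 [0.439 0.02  0.002] 0.47 [313. 236.]
knob [ 0.445 -0.286 -0.   ] 0.64 [202. 269.]
knob [0.612 0.243 0.001] 0.3 [418. 257.]
tray_padlocks [0.612 0.244 0.002] 0.75 [418. 257.]
tray_cylinders [ 0.619  0.    -0.002] 0.57 [332. 287.]
tray_cylinders [ 0.444 -0.291 -0.002] 0.57 [201. 270.]
tray_cylinders [ 0.438 -0.128 -0.002] 0.4 [261. 251.]
tray_knobs [ 0.444 -0.29  -0.001] 0.22 [201. 269.]
oil_bottle [0.566 0.496 0.   ] 0.91 [486. 223.]
screwdriver [ 0.554 -0.466  0.001] 0.82 [136. 322.]
```

```bash
python3 -c "
import cv2
a=cv2.imread('pics/top0.png')[120:350,90:530]
cv2.imwrite('pics/top0c.png',cv2.resize(a,None,fx=1.8,fy=1.8,interpolation=2))"
```

```text
(no output)
```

View pics/top0c.png

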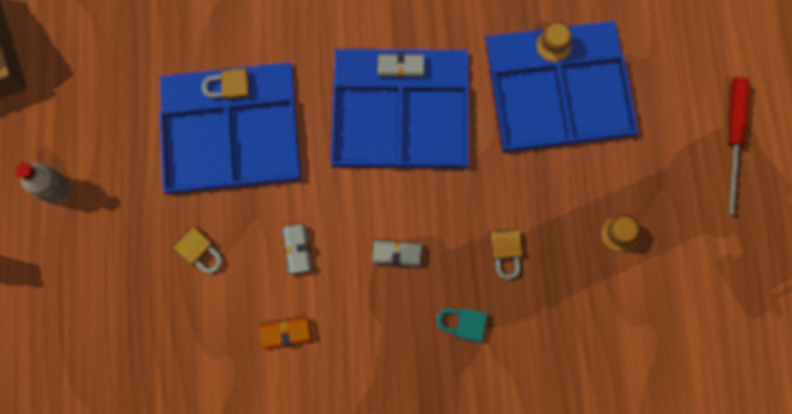

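View pics/scene0.png

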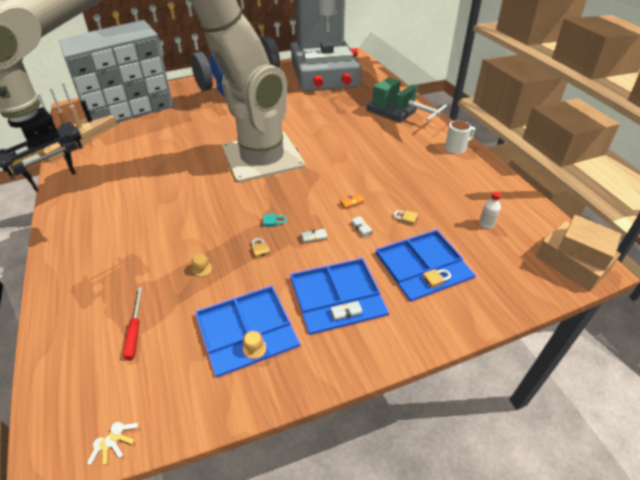

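The top view shows:
- **Trays:** left (218,202) carries the padlock specimen, centre (312,190) the cylinder, right (401,178) the knob.
- **Padlocks:** candidates at (197,256), (370,258) and (350,302). The last is turquoise, so I leave it.
- **Cylinders:** candidates at (256,260), (309,261) and (248,304). The last is orange, so I leave it.
- **Knob:** (434,249).

Next I measure poses from the masks.

```bash
cat >> h.py <<'E'
def pose(c,mask,z):
    """centre and long-axis yaw of a mask, projected on plane z"""
    v,u=np.nonzero(mask); p=onplane(c,np.c_[u,v],z)[:,:2].astype(np.float32)
    (cx,cy),(w,h),a=cv2.minAreaRect(p*1000)
    m=p.mean(0); ev,V=np.linalg.eigh(np.cov((p-m).T)); ax=V[:,1]
    return dict(n=len(p),mean=m.round(4),rectc=np.round([cx/1000,cy/1000],4),wh=(round(w),round(h)),ang=round(a,1),yaw=round(np.degrees(np.arctan2(ax[1],ax[0])),1))
E
python3 - <<'E'
from h import *
c=r.camera("top")
for l,z in(("padlock_1",.016),("cylinder_1",.017),("knob",.03)):
    for d in r.regions_of(c,l):
        if d["mask"].sum()<50: continue
        m=d["mask"]; print(l,round(d["confidence"],2),c["frame"][m].mean(0).round(),pose(c,m,z))
hsv=cv2.cvtColor(c["frame"],cv2.COLOR_BGR2HSV)
blue=cv2.inRange(hsv,(105,120,40),(130,255,255))
n,lab,st,_=cv2.connectedComponentsWithStats(blue)
for i in range(1,n):
    if st[i,4]>2000:
        m=lab==i; print("tray",pose(c,m,.014))
# brass block only
f=c["frame"]; br=cv2.inRange(hsv,(15,120,60),(28,255,255)); n,lab,st,_=cv2.connectedComponentsWithStats(br)
for i in range(1,n):
    if st[i,4]>60: print("brass",pose(c,lab==i,.016))
o=c["frame"][230:330,170:470]; cv2.imwrite("pics/crop1.png",cv2.resize(o,None,fx=2.6,fy=2.6,interpolation=2))
E
```

```text
padlock_1 0.88 [85. 94. 37.] {'n': 350, 'mean': array([ 0.3358, -0.0639], dtype=float32), 'rectc': array([ 0.3372, -0.0587]), 'wh': (64, 41), 'ang': 74.4, 'yaw': np.float64(74.1)}
padlock_1 0.75 [ 52. 106. 135.] {'n': 356, 'mean': array([0.4641, 0.2919], dtype=float32), 'rectc': array([0.4605, 0.2893]), 'wh': (68, 41), 'ang': 42.2, 'yaw': np.float64(-136.7)}
padlock_1 0.56 [ 46.  94. 128.] {'n': 357, 'mean': array([ 0.429 , -0.1279], dtype=float32), 'rectc': array([ 0.4255, -0.1276]), 'wh': (39, 65), 'ang': 84.8, 'yaw': np.float64(176.7)}
cylinder_1 0.81 [ 92. 106. 114.] {'n': 389, 'mean': array([0.4376, 0.0223], dtype=float32), 'rectc': array([0.4373, 0.0218]), 'wh': (67, 37), 'ang': 77.4, 'yaw': np.float64(79.8)}
cylinder_1 0.73 [100. 114. 121.] {'n': 399, 'mean': array([0.4534, 0.1551], dtype=float32), 'rectc': array([0.4536, 0.1551]), 'wh': (70, 36), 'ang': 5.2, 'yaw': np.float64(-174.4)}
knob 0.8 [ 28.  84. 126.] {'n': 293, 'mean': array([ 0.4423, -0.283 ], dtype=float32), 'rectc': array([ 0.4428, -0.2827]), 'wh': (39, 50), 'ang': 39.6, 'yaw': np.float64(127.8)}
tray {'n': 4413,
[... 1459 characters left out ...]
 array([ 0.4429, -0.2855]), 'wh': (47, 54), 'ang': 17.2, 'yaw': np.float64(119.9)}
brass {'n': 265, 'mean': array([0.4699, 0.299 ], dtype=float32), 'rectc': array([0.4698, 0.2989]), 'wh': (38, 43), 'ang': 42.6, 'yaw': np.float64(119.7)}
brass {'n': 264, 'mean': array([ 0.4389, -0.1285], dtype=float32), 'rectc': array([ 0.4388, -0.1286]), 'wh': (38, 42), 'ang': 0.0, 'yaw': np.float64(93.3)}
brass {'n': 2287, 'mean': array([0.2341, 0.7731], dtype=float32), 'rectc': array([0.2151, 0.7678]), 'wh': (480, 39), 'ang': 2.3, 'yaw': np.float64(-178.8)}
brass {'n': 210, 'mean': array([0.3435, 0.1778], dtype=float32), 'rectc': array([0.3449, 0.1781]), 'wh': (26, 63), 'ang': 4.3, 'yaw': np.float64(95.3)}
```

View pics/crop1.png

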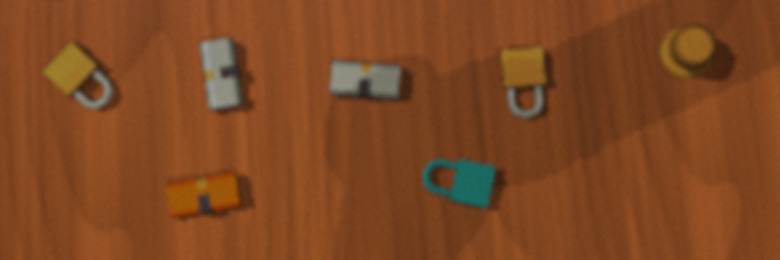

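```bash
cat >> h.py <<'E'
def plan(x,y,z,yaw):
    """from the measured pose: turn, then shift in the turned axes (tool down)"""
    s=r.read_state();M=R.from_quat(s["eef_rot"]).as_matrix();p=np.array(s["ee_pos"])
    cur=np.degrees(np.arctan2(M[1,2],M[0,2])); t=-((yaw-cur+180)%360-180)
    d=np.array([x,y,z])-p; M2=M@R.from_euler("x",t,degrees=True).as_matrix()
    print("t",round(s["time"],2),"pos",p.round(4),"yaw",round(cur,1),"q7",round(s["joint_positions"][6],2),"w",round(s["width"],4),"F",np.round(s["ft_force"],1),"| turn",round(t,1),"shift",(1000*M2.T@d).round(1),"| unturned",(1000*M.T@d).round(1))
E
python3 - <<'E'
from h import *
c=r.camera("top"); hsv=cv2.cvtColor(c["frame"],cv2.COLOR_BGR2HSV)
blue=cv2.morphologyEx(cv2.inRange(hsv,(105,120,40),(130,255,255)),cv2.MORPH_OPEN,np.ones((3,3)))
n,lab,st,_=cv2.connectedComponentsWithStats(blue)
for i in range(1,n):
    if st[i,4]>2000:
        k=cv2.findContours((lab==i).astype(np.uint8),0,1)[0][0]; h=cv2.convexHull(k)
        q=cv2.approxPolyN(h,4,ensure_convex=True).reshape(-1,2)
        w=onplane(c,q,.014)[:,:2]; near=w[np.argsort(w[:,0])[:2]]; near=near[np.argsort(near[:,1])]
        d=near[1]-near[0]; print(w.round(3).tolist(),"near edge yaw-90",np.degrees(np.arctan2(d[1],d[0]))-90,np.linalg.norm(d))
for yaw in (90,-90): plan(.444,-.286,.12,yaw)
E
```

```text
[[0.582, -0.328], [0.57, -0.136], [0.743, -0.127], [0.755, -0.319]] near edge yaw-90 3.594813675615484 0.19219756482915884
[[0.723, -0.099], [0.553, -0.085], [0.567, 0.102], [0.738, 0.088]] near edge yaw-90 -4.340307966917862 0.18765071684330972
[[0.553, 0.148], [0.547, 0.337], [0.72, 0.343], [0.724, 0.154]] near edge yaw-90 1.884947946355993 0.18863374830593807
t 1.15 pos [ 0.2329 -0.58    0.2396] yaw -68.1 q7 -0.09 w 0.0873 F [-0.6 -0.5 -0.1] | turn -158.1 shift [ 119.6 -211.1  294. ] | unturned [ 119.6  305.5 -194.2]
t 1.15 pos [ 0.2329 -0.58    0.2396] yaw -68.1 q7 -0.09 w 0.0873 F [-0.6 -0.5 -0.1] | turn 21.9 shift [ 119.6  211.1 -294. ] | unturned [ 119.6  305.5 -194.2]
```

>>> arm_command --pt "17 0 0 -10.2" --pt "17 0 0 -10.2" --pt "17 0 0 -10.2" --pt "17 0 0 -10.2" --pt "17 0 0 -10.2" --pt "17 0 0 -10.3" --pt "17 0 0 -10.3" --pt "0 35 28.5 0" --pt "0 35 28.5 0" --pt "0 35 28.5 0" --pt "0 35 28.5 0" --pt "0 35 28.5 0" --pt "0 35 28.5 0" --pt "0 35 28.5 0" --pt "0 35 28.5 0" --pt "0 0 0 0" --jaw 1 --force 25

```text
time: 3.15
ee_pos: [0.4458, -0.2832, 0.1209]
eef_rot: [-0.023, 0.706, 0.024, 0.707]
ft_force: [0.3, -0.2, -0.1]
width: 0.0868
```

```bash
python3 - <<'E'
from h import *
plan(.444,-.286,.029,3.5)
c=r.camera("wrist");cv2.imwrite("pics/w1.png",c["frame"]); print(project(c,[[.444,-.286,.044],[.444,-.286,0]]).round(),r.spot_point(c,"knob"),np.array(c["extrinsics"])[:3,:3].round(2).tolist())
for d in r.regions_of(c,"knob")[:1]: print(pose(c,d["mask"],.03))
E
```

```text
t 3.15 pos [ 0.4458 -0.2832  0.1209] yaw 3.8 q7 0.45 w 0.0868 F [ 0.3 -0.2 -0.1] | turn 0.3 shift [91.9 -2.7 -2.1] | unturned [91.9 -2.7 -2.1]
[[317. 260.]
 [317. 242.]] [{'xyz': [0.4399, -0.2885, -0.0011], 'confidence': 0.84}, {'xyz': [0.4451, -0.1297, -0.0031], 'confidence': 0.19}] [[1.0, 0.07, 0.0], [0.06, -0.97, 0.25], [0.02, -0.25, -0.97]]
{'n': 4316, 'mean': array([ 0.4432, -0.2836], dtype=float32), 'rectc': array([ 0.4431, -0.2845]), 'wh': (43, 52), 'ang': 3.8, 'yaw': np.float64(90.2)}
```

View pics/w1.png

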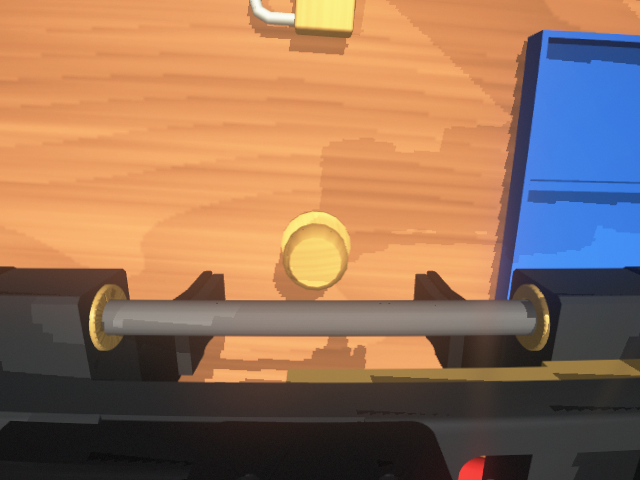

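Wrist picture: the knob head is at (316,256), between the open fingers and in line with the prediction (317,260). I go down and grip.

>>> arm_command --pt "30 -1.5 -2 0" --pt "30 0 0 0" --pt "25 0 0 0" --pt "7 0 0 0" --pt "0 0 0 0"

```text
time: 3.92
ee_pos: [0.4413, -0.289, 0.0287]
eef_rot: [-0.021, 0.707, 0.021, 0.707]
ft_force: [-0.2, 0.1, 0.5]
width: 0.0869
```

>>> arm_command --pt "0 0 0 0" --pt "0 0 0 0" --pt "0 0 0 0" --pt "0 0 0 0" --pt "0 0 0 0" --jaw -1 --force 25

```text
time: 4.55
ee_pos: [0.4417, -0.2883, 0.0286]
eef_rot: [-0.022, 0.707, 0.021, 0.707]
ft_force: [1.1, 0.6, -0.7]
width: 0.0447
```

```bash
python3 - <<'E'
from h import *
# knob tray origin, yaw
o=np.array([.635,-.229]);a=np.radians(3.5)
b=o+[-np.sin(a)*.047,np.cos(a)*.047]; b2=o-[-np.sin(a)*.047,np.cos(a)*.047];print(b,b2)
plan(*b,.10,3.5);plan(*b2,.1,3.5)
E
```

```text
[ 0.63213072 -0.18208766] [ 0.63786928 -0.27591234]
t 4.55 pos [ 0.4417 -0.2883  0.0286] yaw 3.5 q7 0.4 w 0.0447 F [ 1.1  0.6 -0.7] | turn -0.0 shift [-71.3  94.4 196.6] | unturned [-71.3  94.5 196.5]
t 4.55 pos [ 0.4417 -0.2883  0.0286] yaw 3.5 q7 0.4 w 0.0447 F [ 1.1  0.6 -0.7] | turn -0.0 shift [-71.3   0.4 196.6] | unturned [-71.3   0.5 196.6]
```

>>> arm_command --pt "0 0 0 0" --pt "0 0 0 0" --pt "-10 0 0 0" --pt "-15 0 0 0" --pt "0 0 0 0"

```text
time: 5.18
ee_pos: [0.4425, -0.2889, 0.0553]
eef_rot: [-0.022, 0.706, 0.021, 0.708]
ft_force: [-0.4, -0.8, -3.1]
width: 0.0407
```

```bash
python3 - <<'E'
from h import *
plan(.6379,-.2759,.10,3.5)
c=r.camera("wrist");cv2.imwrite("pics/w2.png",c["frame"]); print(r.spot_point(c,"knob"))
E
```

```text
t 5.17 pos [ 0.4425 -0.2889  0.0553] yaw 3.5 q7 0.41 w 0.0407 F [-0.4 -0.8 -3.1] | turn -0.0 shift [-44.3   1.  195.9] | unturned [-44.3   1.1 195.9]
[{'xyz': [0.4388, -0.2901, 0.0256], 'confidence': 0.73}]
```

View pics/w2.png

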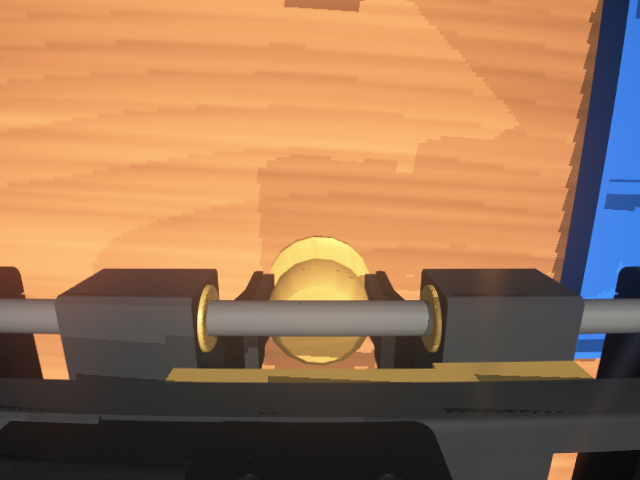

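Knob held level: head at (318,310) between the pads, width 40.7 mm. I carry it to the knob tray's right bay.

>>> arm_command --pt "-20 0 10 0" --pt "-15 0 25 0" --pt "0 0 33 0" --pt "0 0 33 0" --pt "0 0 33 0" --pt "0 0 33 0" --pt "0 0 23 0" --pt "0 1 6 0" --pt "0 0 0 0"

```text
time: 6.4
ee_pos: [0.6366, -0.2752, 0.0879]
eef_rot: [-0.021, 0.707, 0.022, 0.706]
ft_force: [-0.4, -0.7, -3.1]
width: 0.0418
```

```bash
python3 - <<'E'
from h import *
plan(.6379,-.2759,.0335,3.5)
c=r.camera("wrist");cv2.imwrite("pics/w3.png",c["frame"])
E
```

```text
t 6.4 pos [ 0.6366 -0.2752  0.0879] yaw 3.5 q7 0.24 w 0.0418 F [-0.4 -0.7 -3.1] | turn -0.0 shift [54.4 -0.8  1.3] | unturned [54.4 -0.8  1.3]
```

View pics/w3.png

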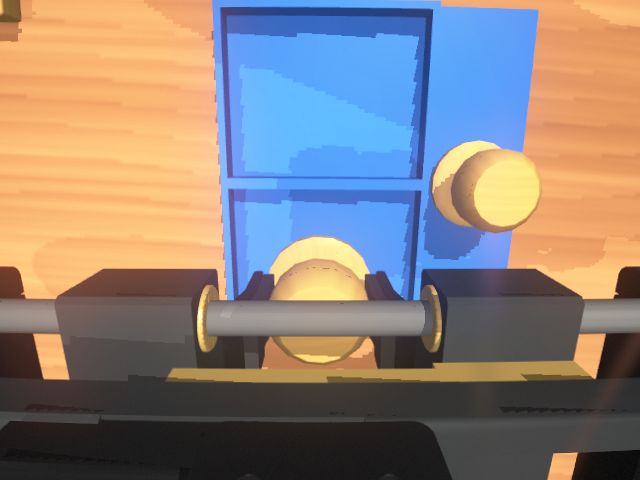

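The tray bay (230–420 px wide) is centred on the knob at x≈320. I lower it.

>>> arm_command --pt "20 0 1 0" --pt "20 0 0 0" --pt "10 0 0 0" --pt "3 0 0 0" --pt "2 0 0 0" --pt "0 0 0 0"

```text
time: 7.2
ee_pos: [0.6385, -0.2755, 0.034]
eef_rot: [-0.022, 0.707, 0.021, 0.707]
ft_force: [-0.0, 0.3, -1.8]
width: 0.0409
```

>>> arm_command --pt "0 0 0 0" --pt "0 0 0 0" --pt "0 0 0 0" --pt "-12 0 0 0" --pt "-25 0 0 0" --pt "-30 0 0 0" --pt "-15 0 0 -8.5" --pt "0 0 0 -9.5" --pt "0 0 0 -9.5" --pt "0 0 0 -9.5" --pt "0 0 0 -9.5" --pt "0 0 0 -9.5" --pt "0 0 0 -9.5" --pt "0 0 0 -9.5" --pt "0 0 0 -9.5" --jaw 0.3

```text
time: 9.07
ee_pos: [0.6383, -0.2756, 0.1166]
eef_rot: [-0.493, 0.507, 0.492, 0.507]
ft_force: [-0.6, 0.3, 0.1]
width: 0.0569
```

>>> arm_command --pt "0 29 20 0" --pt "0 29 20 0" --pt "0 29 20 0" --pt "0 29 20 0" --pt "0 29 20 0" --pt "0 29 20 0" --pt "0 29 20 0" --pt "0 0 0 0" --jaw 1

```text
time: 10.07
ee_pos: [0.439, -0.1276, 0.1163]
eef_rot: [-0.492, 0.509, 0.491, 0.508]
ft_force: [-0.1, -1.3, -0.1]
width: 0.0869
```

```bash
python3 - <<'E'
from h import *
plan(.439,-.1285,.02,88)
c=r.camera("wrist");cv2.imwrite("pics/w4.png",c["frame"]); 
for d in r.regions_of(c,"padlock_1"): print(d["confidence"],pose(c,d["mask"],.016))
hsv=cv2.cvtColor(c["frame"],cv2.COLOR_BGR2HSV);br=cv2.inRange(hsv,(22,120,60),(35,255,255)); n,lab,st,ce=cv2.connectedComponentsWithStats(br)
for i in range(1,n):
    if st[i,4]>300: print("brass",ce[i],pose(c,lab==i,.016))
print([d for d in r.spot_point(c,"padlock_1")])
c=r.camera("top");print(r.spot_point(c,"knob"))
for d in r.regions_of(c,"knob"): print(d["confidence"],pose(c,d["mask"],.03))
E
```

```text
t 10.07 pos [ 0.439  -0.1276  0.1163] yaw 88.0 q7 1.6 w 0.0869 F [-0.1 -1.3 -0.1] | turn 0.0 shift [96.3 -0.  -0.7] | unturned [96.3 -0.  -0.7]
0.77 {'n': 4200, 'mean': array([ 0.4286, -0.129 ], dtype=float32), 'rectc': array([ 0.4232, -0.1289]), 'wh': (39, 66), 'ang': 89.1, 'yaw': np.float64(179.9)}
0.71 {'n': 5584, 'mean': array([ 0.3363, -0.0668], dtype=float32), 'rectc': array([ 0.3381, -0.0609]), 'wh': (65, 42), 'ang': 73.4, 'yaw': np.float64(72.9)}
brass [318.20659971 247.17216643] {'n': 1394, 'mean': array([ 0.4395, -0.1282], dtype=float32), 'rectc': array([ 0.4385, -0.129 ]), 'wh': (38, 34), 'ang': 89.1, 'yaw': np.float64(126.9)}
[{'xyz': [0.4433, -0.1257, -0.001], 'confidence': 0.72}, {'xyz': [0.3359, -0.074, -0.0018], 'confidence': 0.62}]
[]
0.65 {'n': 172, 'mean': array([ 0.643 , -0.2735], dtype=float32), 'rectc': array([ 0.6447, -0.2712]), 'wh': (46, 32), 'ang': 85.8, 'yaw': np.float64(95.4)}
```

View pics/w4.png

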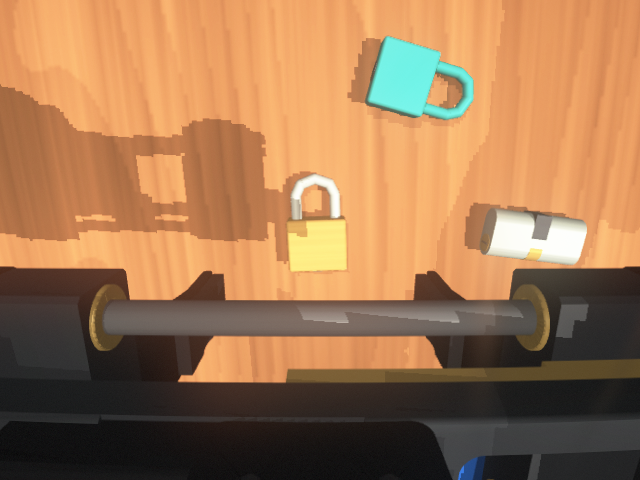

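Wrist view: the brass padlock block is at (318,245), shackle pointing to −x, centred between the fingers. The turquoise look-alike at (410,80) is clear of the gripper. I go down and grip.

>>> arm_command --pt "32 0 -1 -1.5" --pt "30 0 0 0" --pt "25 0 0 0" --pt "9 0 0 0" --pt "0 0 0 0"

```text
time: 11.0
ee_pos: [0.4404, -0.1291, 0.0195]
eef_rot: [-0.497, 0.502, 0.498, 0.502]
ft_force: [-0.1, -0.5, 0.6]
width: 0.0871
```

>>> arm_command --pt "0 0 0 0" --pt "0 0 0 0" --pt "0 0 0 0" --pt "0 0 0 0" --pt "0 0 0 0" --pt "0 0 0 0" --pt "0 0 0 0" --jaw -1 --force 30

```text
time: 11.88
ee_pos: [0.4402, -0.1293, 0.0196]
eef_rot: [-0.498, 0.502, 0.498, 0.502]
ft_force: [-0.8, 0.1, 0.8]
width: 0.0396
```

>>> arm_command --pt "-15 0 0 0" --pt "-30 0 0 0" --pt "-30 0 0 5" --pt "0 0 0 9.2" --pt "0 0 0 9.2" --pt "0 0 0 9.2" --pt "0 0 0 9.2" --pt "0 0 0 9.2" --pt "0 0 0 9.2" --pt "0 0 0 9.2" --pt "0 0 0 9.2" --pt "0 0 0 9.2" --pt "0 0 0 0"

```text
time: 13.5
ee_pos: [0.4404, -0.1291, 0.0953]
eef_rot: [-0.011, 0.707, 0.011, 0.707]
ft_force: [-0.3, -0.6, -1.7]
width: 0.0397
```

```bash
cat >> h.py <<'E'
TR=dict(pad=(.6085,.2445,1.9),cyl=(.619,.0025,-4.3),knob=(.635,-.229,3.5))
def bay(t,yl,z):
    x,y,a=TR[t];c,s=np.cos(np.radians(a)),np.sin(np.radians(a)); plan(x-s*yl,y+c*yl,z,a)
E
python3 - <<'E'
from h import *
bay("pad",.032,.10)
E
```

```text
t 13.5 pos [ 0.4404 -0.1291  0.0953] yaw 1.8 q7 0.11 w 0.0397 F [-0.3 -0.6 -1.7] | turn -0.1 shift [ -4.7 399.8 180.4] | unturned [ -4.7 400.3 179.4]
```

>>> arm_command --pt "0 20 8 0" --pt "0 36 16 0" --pt "0 36 16 0" --pt "0 36 16 0" --pt "0 36 16 0" --pt "0 36 16 0" --pt "0 36 16 0" --pt "0 36 16 0" --pt "0 36 16 0" --pt "0 36 16 0" --pt "0 36 16 0" --pt "0 20 8 0" --pt "0 0 3 0" --pt "0 0 0 0"

```text
time: 15.25
ee_pos: [0.6077, 0.2744, 0.0945]
eef_rot: [-0.011, 0.707, 0.01, 0.707]
ft_force: [0.5, 0.5, -0.9]
width: 0.0395
```

```bash
python3 - <<'E'
from h import *
bay("pad",.032,.0245)
c=r.camera("wrist");cv2.imwrite("pics/w5.png",c["frame"])
E
```

```text
t 15.25 pos [0.6077 0.2744 0.0945] yaw 1.7 q7 -0.75 w 0.0395 F [ 0.5  0.5 -0.9] | turn -0.2 shift [70.   2.1 -0.2] | unturned [70.   2.1 -0.2]
```

View pics/w5.png

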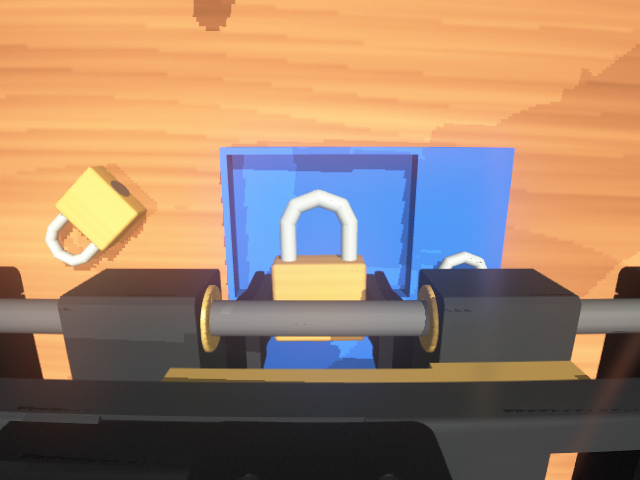

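The padlock is held level and centred over the left bay (230–415 px). I lower it and release.

>>> arm_command --pt "25 2 0 0" --pt "25 0 0 0" --pt "13 0 0 0" --pt "4 0 0 0" --pt "3 0 0 0" --pt "0 0 0 0"

```text
time: 16.05
ee_pos: [0.6077, 0.2779, 0.0251]
eef_rot: [-0.01, 0.707, 0.01, 0.707]
ft_force: [-0.3, 0.3, -1.7]
width: 0.0398
```

>>> arm_command --pt "0 0 0 0" --pt "0 0 0 0" --pt "0 0 0 0" --pt "-15 0 0 0" --pt "-30 0 0 0" --pt "-30 0 0 8.4" --pt "-20 0 0 10" --pt "0 0 0 10" --pt "0 0 0 10" --pt "0 0 0 10" --pt "0 0 0 0" --jaw 0.3

```text
time: 17.42
ee_pos: [0.6075, 0.2781, 0.1207]
eef_rot: [0.28, 0.649, -0.28, 0.65]
ft_force: [0.2, 0.5, 0.3]
width: 0.0565
```

```bash
python3 - <<'E'
from h import *
plan(.4697,.2987,.12,-46.5)
E
```

```text
t 17.43 pos [0.6075 0.2781 0.1207] yaw -46.6 q7 -1.53 w 0.0565 F [0.2 0.5 0.3] | turn -0.1 shift [   0.6  -85.8 -109.8] | unturned [   0.6  -86.1 -109.6]
```

>>> arm_command --pt "0 -17 -22 0" --pt "0 -23 -29 0" --pt "0 -23 -29 0" --pt "0 -23 -29 0" --pt "0 0 0 0" --jaw 1

```text
time: 18.05
ee_pos: [0.4677, 0.2994, 0.1204]
eef_rot: [0.278, 0.65, -0.278, 0.65]
ft_force: [-0.2, 0.4, 0.3]
width: 0.086
```

```bash
python3 - <<'E'
from h import *
c=r.camera("wrist");cv2.imwrite("pics/w6.png",c["frame"]); 
for d in r.regions_of(c,"padlock_1"): print(d["confidence"],pose(c,d["mask"],.016))
hsv=cv2.cvtColor(c["frame"],cv2.COLOR_BGR2HSV);br=cv2.inRange(hsv,(22,120,60),(35,255,255)); n,lab,st,ce=cv2.connectedComponentsWithStats(br)
for i in range(1,n):
    if st[i,4]>300: print("brass",ce[i],pose(c,lab==i,.016))
print([d for d in r.spot_point(c,"padlock_1")])
plan(.4697,.2987,.02,-46.5)
E
```

```text
0.84 {'n': 3844, 'mean': array([0.4668, 0.2952], dtype=float32), 'rectc': array([0.4625, 0.2911]), 'wh': (62, 39), 'ang': 45.0, 'yaw': np.float64(-135.5)}
0.75 {'n': 5430, 'mean': array([0.6055, 0.2873], dtype=float32), 'rectc': array([0.6054, 0.2931]), 'wh': (44, 67), 'ang': 1.7, 'yaw': np.float64(95.1)}
brass [633.46542553  62.24734043] {'n': 376, 'mean': array([0.6901, 0.2383], dtype=float32), 'rectc': array([0.6877, 0.2384]), 'wh': (24, 11), 'ang': 53.4, 'yaw': np.float64(60.3)}
brass [322.40542577 240.30557649] {'n': 2654, 'mean': array([0.4706, 0.2997], dtype=float32), 'rectc': array([0.4701, 0.2992]), 'wh': (34, 37), 'ang': 43.8, 'yaw': np.float64(134.1)}
[{'xyz': [0.6106, 0.2798, 0.0005], 'confidence': 0.87}, {'xyz': [0.4707, 0.2949, -0.0027], 'confidence': 0.66}]
t 18.2 pos [0.471  0.2979 0.12  ] yaw -46.6 q7 -1.65 w 0.0869 F [ 0.2 -1.   0.5] | turn -0.1 shift [100.   -0.5  -1.5] | unturned [100.   -0.5  -1.5]
```

View pics/w6.png

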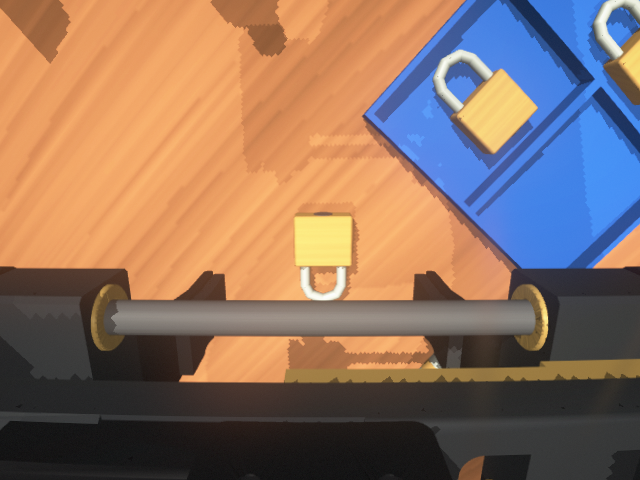

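The first padlock lies flat in the left bay. The second padlock's block is at (322,240), square to the jaws. I go down and grip.

>>> arm_command --pt "34 1.5 0 0" --pt "32 0 0 0" --pt "25 0 0 0" --pt "9 0 0 0" --pt "0 0 0 0"

```text
time: 18.82
ee_pos: [0.4716, 0.2992, 0.0196]
eef_rot: [0.28, 0.649, -0.28, 0.649]
ft_force: [-0.3, 0.9, 0.3]
width: 0.0872
```

>>> arm_command --pt "0 0 0 0" --pt "0 0 0 0" --pt "0 0 0 0" --pt "0 0 0 0" --pt "0 0 0 0" --pt "0 0 0 0" --pt "0 0 0 0" --jaw -1 --force 30

```text
time: 19.7
ee_pos: [0.4711, 0.2991, 0.0195]
eef_rot: [0.28, 0.649, -0.28, 0.649]
ft_force: [0.4, -0.4, 1.3]
width: 0.0398
```

>>> arm_command --pt "-15 0 0 0" --pt "-30 0 0 0" --pt "-30 0 0 -8.4" --pt "0 0 0 -10" --pt "0 0 0 -10" --pt "0 0 0 -10" --pt "0 0 0 -10" --pt "0 0 0 0"

```text
time: 20.7
ee_pos: [0.4712, 0.2992, 0.0952]
eef_rot: [-0.01, 0.707, 0.01, 0.707]
ft_force: [-0.5, 0.2, -0.1]
width: 0.0395
```

```bash
python3 - <<'E'
from h import *
bay("pad",-.032,.095)
E
```

```text
t 20.7 pos [0.4712 0.2992 0.0952] yaw 1.6 q7 -0.89 w 0.0395 F [-0.5  0.2 -0.1] | turn -0.3 shift [  0.2 -91.2 135.4] | unturned [  0.2 -90.5 135.8]
```

>>> arm_command --pt "0 -13 19 0" --pt "0 -22 33 0" --pt "0 -22 33 0" --pt "0 -22 33 0" --pt "0 -12 18 0" --pt "0 0 0 0" --pt "25 0 0 0" --pt "25 0 0 0" --pt "13 0 0 0" --pt "4 0 0 0" --pt "3 0 0 0" --pt "0 0 0 0"

```text
time: 22.2
ee_pos: [0.61, 0.2124, 0.0251]
eef_rot: [-0.01, 0.707, 0.01, 0.707]
ft_force: [-0.4, -0.4, -0.9]
width: 0.0399
```

```bash
python3 - <<'E'
from h import *
bay("pad",-.032,.024)
c=r.camera("wrist");cv2.imwrite("pics/w7.png",c["frame"])
E
```

```text
t 22.2 pos [0.61   0.2124 0.0251] yaw 1.7 q7 -0.69 w 0.0399 F [-0.4 -0.4 -0.9] | turn -0.2 shift [ 1.1  0.1 -0.5] | unturned [ 1.1  0.1 -0.5]
```

View pics/w7.png

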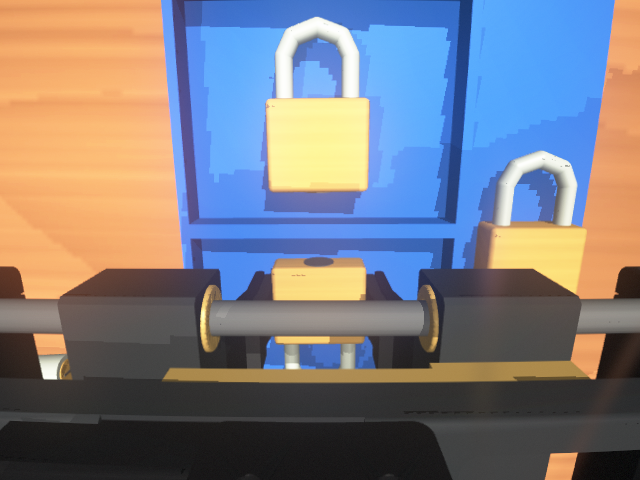

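The second padlock sits in the right bay and the first lies flat in the left bay at (318,120). I release and go on to the cylinder at (0.453, 0.155).

>>> arm_command --pt "1 0 0 0" --pt "0 0 0 0" --pt "0 0 0 0" --pt "0 0 0 0" --pt "-15 0 0 0" --pt "-30 0 0 0" --pt "-30 0 0 -9.3" --pt "-20 0 0 -9.4" --pt "0 0 0 -9.4" --pt "0 0 0 -9.4" --pt "0 0 0 -9.4" --pt "0 0 0 -9.4" --pt "0 0 0 -9.4" --pt "0 0 0 -9.4" --pt "0 0 0 -9.4" --pt "0 0 0 -9.4" --jaw 0.3

```text
time: 24.25
ee_pos: [0.61, 0.2121, 0.1197]
eef_rot: [0.525, -0.474, -0.525, -0.474]
ft_force: [-0.4, -0.1, -0.6]
width: 0.0565
```

>>> arm_command --pt "0 19 -5 0" --pt "0 31 -8 0" --pt "0 31 -8 0" --pt "0 31 -8 0" --pt "0 31 -8 0" --pt "0 18 -5 0" --pt "0 0 0 0" --jaw 1

```text
time: 25.12
ee_pos: [0.4534, 0.154, 0.1192]
eef_rot: [0.524, -0.476, -0.523, -0.475]
ft_force: [-0.4, -0.2, -0.1]
width: 0.0866
```

```bash
python3 - <<'E'
from h import *
c=r.camera("wrist");cv2.imwrite("pics/w8.png",c["frame"]); 
for d in r.regions_of(c,"cylinder_1"): print(d["confidence"],c["frame"][d["mask"]].mean(0).round(),pose(c,d["mask"],.015))
print([d for d in r.spot_point(c,"cylinder_1")])
plan(.4534,.155,.02,95.4)
E
```

```text
0.96 [138. 157. 164.] {'n': 4902, 'mean': array([0.4371, 0.023 ], dtype=float32), 'rectc': array([0.4367, 0.0228]), 'wh': (70, 35), 'ang': 81.8, 'yaw': np.float64(81.8)}
0.92 [214. 228. 234.] {'n': 4520, 'mean': array([0.4521, 0.1562], dtype=float32), 'rectc': array([0.4533, 0.1562]), 'wh': (67, 33), 'ang': 4.9, 'yaw': np.float64(-174.0)}
0.79 [ 87. 182. 243.] {'n': 5851, 'mean': array([0.3427, 0.1775], dtype=float32), 'rectc': array([0.3423, 0.1777]), 'wh': (34, 65), 'ang': 5.7, 'yaw': np.float64(96.1)}
[{'xyz': [0.4407, 0.0171, -0.0], 'confidence': 0.82}, {'xyz': [0.3423, 0.1761, 0.0008], 'confidence': 0.71}, {'xyz': [0.4545, 0.1537, 0.0023], 'confidence': 0.7}]
t 25.27 pos [0.4545 0.155  0.1191] yaw 95.6 q7 0.92 w 0.0867 F [ 0.  -0.8  0.5] | turn 0.2 shift [99.1  1.2  0.1] | unturned [99.1  1.2  0.1]
```

View pics/w8.png

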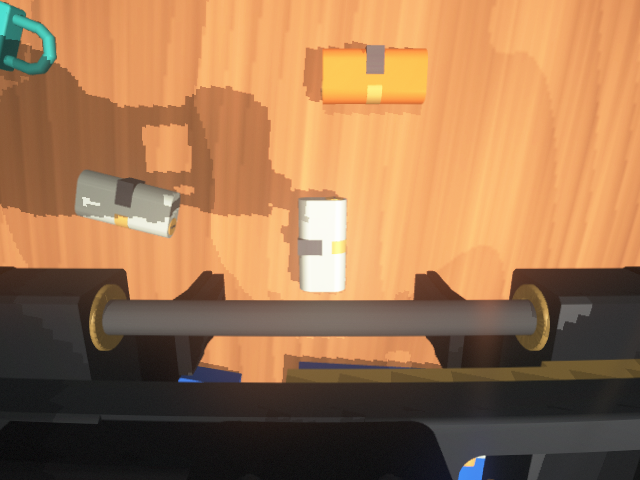

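Steel cylinder at (322,245), square between the fingers; the orange look-alike at (375,75) is clear of the gripper. I go down and grip.

>>> arm_command --pt "34 0 1 0" --pt "32 0 0 0" --pt "25 0 0 0" --pt "8.5 0 0 0" --pt "0 0 0 0"

```text
time: 25.9
ee_pos: [0.4538, 0.1564, 0.0193]
eef_rot: [-0.524, 0.475, 0.524, 0.475]
ft_force: [-1.3, 0.0, -0.2]
width: 0.0869
```

>>> arm_command --pt "0 0 0 0" --pt "0 0 0 0" --pt "0 0 0 0" --pt "0 0 0 0" --pt "0 0 0 0" --pt "0 0 0 0" --pt "0 0 0 0" --pt "0 0 0 0" --jaw -1 --force 35

```text
time: 26.9
ee_pos: [0.4535, 0.1558, 0.019]
eef_rot: [0.524, -0.475, -0.524, -0.475]
ft_force: [0.4, 1.0, 0.3]
width: 0.032
```

>>> arm_command --pt "-15 0 0 0" --pt "-30 0 0 0" --pt "-30 0 0 9.9" --pt "0 0 0 10" --pt "0 0 0 10" --pt "0 0 0 10" --pt "0 0 0 10" --pt "0 0 0 10" --pt "0 0 0 10" --pt "0 0 0 10" --pt "0 0 0 10" --pt "0 0 0 10" --pt "0 0 0 0"

```text
time: 28.52
ee_pos: [0.4535, 0.156, 0.0947]
eef_rot: [0.026, 0.706, -0.026, 0.707]
ft_force: [-0.6, 0.4, -0.8]
width: 0.0322
```

```bash
python3 - <<'E'
from h import *
bay("cyl",.047,.095)
E
```

```text
t 28.52 pos [0.4535 0.156  0.0947] yaw -4.2 q7 -0.7 w 0.0322 F [-0.6  0.4 -0.8] | turn 0.1 shift [ -0.2 -93.7 176.6] | unturned [ -0.2 -93.9 176.5]
```

>>> arm_command --pt "0 -10 19 0" --pt "0 -18 34 0" --pt "0 -18 34 0" --pt "0 -18 34 0" --pt "0 -18 34 0" --pt "0 -12 21.5 0" --pt "0 0 0 0"

```text
time: 29.4
ee_pos: [0.624, 0.0459, 0.0934]
eef_rot: [0.027, 0.707, -0.027, 0.706]
ft_force: [-0.2, -0.1, -1.4]
width: 0.0319
```

```bash
python3 - <<'E'
from h import *
bay("cyl",.047,.0235)
c=r.camera("wrist");cv2.imwrite("pics/w9.png",c["frame"])
E
```

```text
t 29.4 pos [0.624  0.0459 0.0934] yaw -4.4 q7 -0.5 w 0.0319 F [-0.2 -0.1 -1.4] | turn -0.1 shift [69.9  3.4 -1.7] | unturned [69.9  3.4 -1.7]
```

View pics/w9.png

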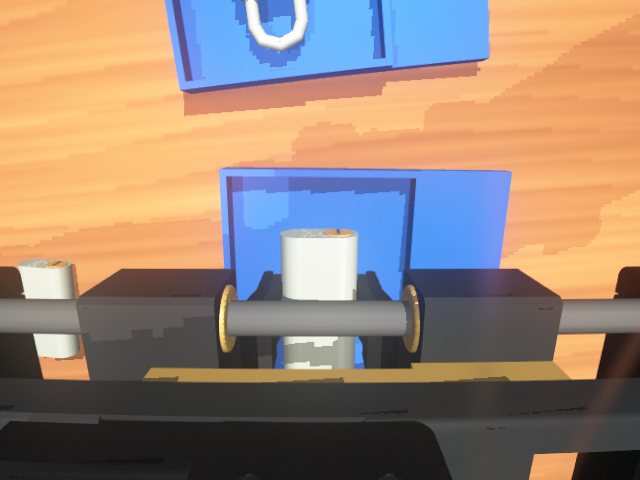

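Cylinder held level and centred over the left bay (230–412 px). I lower it and release.

>>> arm_command --pt "25 3 0 0" --pt "25 0 0 0" --pt "12 0 0 0" --pt "4 0 0 0" --pt "3 0 0 0" --pt "0.5 0 0 0" --pt "0 0 0 0"

```text
time: 30.32
ee_pos: [0.6229, 0.0517, 0.0251]
eef_rot: [0.027, 0.706, -0.027, 0.707]
ft_force: [-0.3, 0.4, -1.7]
width: 0.0321
```

>>> arm_command --pt "0 0 0 0" --pt "0 0 0 0" --pt "0 0 0 0" --pt "0 0 0 0" --pt "-15 0 0 0" --pt "-30 0 0 0" --pt "-30 0 0 4" --pt "-20 0 0 0" --pt "0 0 0 0" --jaw 0.2

```text
time: 31.45
ee_pos: [0.6235, 0.0519, 0.1214]
eef_rot: [0.051, 0.704, -0.051, 0.706]
ft_force: [-0.7, -0.2, 0.9]
width: 0.0521
```

```bash
python3 - <<'E'
from h import *
plan(.437,.0225,.12,-8.3)
E
```

```text
t 31.45 pos [0.6235 0.0519 0.1214] yaw -8.2 q7 -0.56 w 0.0521 F [-0.7 -0.2  0.9] | turn 0.1 shift [   0.9  -56.  -180.3] | unturned [   0.9  -55.8 -180.4]
```

>>> arm_command --pt "0 -6 -20 0" --pt "0 -11 -36 0" --pt "0 -11 -36 0" --pt "0 -11 -36 0" --pt "0 -11 -36 0" --pt "0 -6 -16 0" --pt "0 0 0 0" --jaw 1

```text
time: 32.33
ee_pos: [0.4353, 0.0216, 0.1189]
eef_rot: [0.051, 0.706, -0.052, 0.705]
ft_force: [-0.5, 0.4, -0.3]
width: 0.0867
```

```bash
python3 - <<'E'
from h import *
c=r.camera("wrist");cv2.imwrite("pics/w10.png",c["frame"]); 
for d in r.regions_of(c,"cylinder_1"): print(d["confidence"],c["frame"][d["mask"]].mean(0).round(),pose(c,d["mask"],.015))
plan(.437,.0225,.0195,-8.3)
E
```

```text
0.96 [201. 220. 225.] {'n': 4432, 'mean': array([0.4394, 0.0224], dtype=float32), 'rectc': array([0.4392, 0.0214]), 'wh': (66, 33), 'ang': 81.7, 'yaw': np.float64(81.2)}
0.79 [ 78. 158. 225.] {'n': 4426, 'mean': array([0.3447, 0.1658], dtype=float32), 'rectc': array([0.3439, 0.1669]), 'wh': (37, 51), 'ang': 5.2, 'yaw': np.float64(107.5)}
0.6 [178. 185. 182.] {'n': 5492, 'mean': array([0.6196, 0.0508], dtype=float32), 'rectc': array([0.6187, 0.0494]), 'wh': (67, 41), 'ang': 87.9, 'yaw': np.float64(86.2)}
t 32.42 pos [0.4368 0.0223 0.1194] yaw -8.3 q7 -0.36 w 0.0866 F [-0.2 -0.6  0.9] | turn -0.0 shift [99.9  0.3  0.2] | unturned [99.9  0.3  0.2]
```

View pics/w10.png

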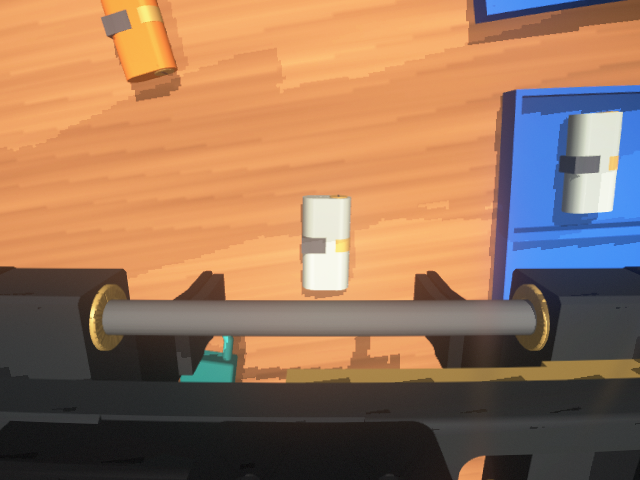

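Cylinder 1 lies in its bay at (590,165). Cylinder 2 is centred at (326,243), and the turquoise padlock is clear of the fingers. I go down and grip.

>>> arm_command --pt "34 0 2 0" --pt "32 0 0 0" --pt "25 0 0 0" --pt "8.5 0 0 0" --pt "0 0 0 0"

```text
time: 33.05
ee_pos: [0.4386, 0.0226, 0.0199]
eef_rot: [0.051, 0.706, -0.051, 0.705]
ft_force: [-0.7, 0.7, 1.1]
width: 0.0868
```

>>> arm_command --pt "0 0 0 0" --pt "0 0 0 0" --pt "0 0 0 0" --pt "0 0 0 0" --pt "0 0 0 0" --pt "0 0 0 0" --pt "0 0 0 0" --pt "0 0 0 0" --jaw -1 --force 35

```text
time: 34.05
ee_pos: [0.4385, 0.0221, 0.0201]
eef_rot: [0.051, 0.705, -0.051, 0.705]
ft_force: [1.2, -1.3, -0.8]
width: 0.0323
```

>>> arm_command --pt "-15 0 0 0" --pt "-30 0 0 0" --pt "-30 0 0 -4" --pt "0 0 0 0"

```text
time: 34.55
ee_pos: [0.4398, 0.0221, 0.0973]
eef_rot: [0.026, 0.705, -0.027, 0.708]
ft_force: [0.1, 0.9, -1.7]
width: 0.0318
```

```bash
python3 - <<'E'
from h import *
bay("cyl",-.047,.095)
E
```

```text
t 34.55 pos [0.4398 0.0221 0.0973] yaw -4.3 q7 -0.34 w 0.0318 F [ 0.1  0.9 -1.7] | turn -0.0 shift [  3.1 -53.1 180.2] | unturned [  3.1 -53.  180.2]
```

>>> arm_command --pt "0 -6 20 0" --pt "0 -10 34 0" --pt "0 -10 34 0" --pt "0 -10 34 0" --pt "0 -10 34 0" --pt "0 -7 24 0" --pt "0 0 0 0"

```text
time: 35.42
ee_pos: [0.6142, -0.0449, 0.0936]
eef_rot: [0.028, 0.707, -0.027, 0.706]
ft_force: [-0.7, -0.1, -2.2]
width: 0.0317
```

```bash
python3 - <<'E'
from h import *
bay("cyl",-.047,.0245)
c=r.camera("wrist");cv2.imwrite("pics/w11.png",c["frame"])
E
```

```text
t 35.42 pos [ 0.6142 -0.0449  0.0936] yaw -4.5 q7 -0.35 w 0.0317 F [-0.7 -0.1 -2.2] | turn -0.2 shift [69.1  0.6  1.3] | unturned [69.1  0.6  1.3]
```

View pics/w11.png

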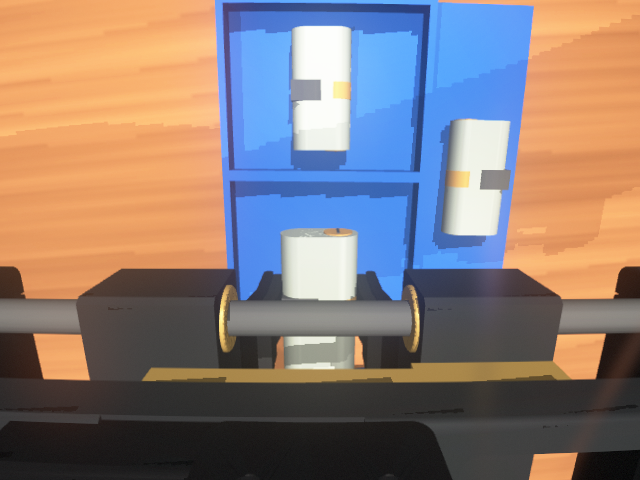

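Cylinder 2 is centred over the right bay (235–415 px), with cylinder 1 flat in the left bay. I lower it, release and back off.

>>> arm_command --pt "25 0 1 0" --pt "25 0 0 0" --pt "12 0 0 0" --pt "4 0 0 0" --pt "3 0 0 0" --pt "0.5 0 0 0" --pt "0 0 0 0"

```text
time: 36.35
ee_pos: [0.6152, -0.0445, 0.0261]
eef_rot: [0.027, 0.706, -0.027, 0.707]
ft_force: [0.3, -0.1, -1.9]
width: 0.0319
```

>>> arm_command --pt "0 0 0 0" --pt "0 0 0 0" --pt "0 0 0 0" --pt "0 0 0 0" --pt "-15 0 0 0" --pt "-30 0 0 0" --pt "-40 0 0 0" --pt "-50 0 0 0" --pt "-30 0 -40 0" --pt "0 0 -50 0" --pt "0 0 -50 0" --pt "0 0 -50 0" --pt "0 0 0 0" --jaw 0.2

```text
time: 37.98
ee_pos: [0.4231, -0.0303, 0.1915]
eef_rot: [0.025, 0.706, -0.029, 0.707]
ft_force: [0.1, -0.6, 0.6]
width: 0.0519
```

```bash
python3 - <<'E'
from h import *
plan(.5,0,.2,-4)
c=r.camera("top");cv2.imwrite("pics/top2.png",cv2.resize(c["frame"][120:350,90:530],None,fx=1.8,fy=1.8,interpolation=2))
for n in("top","scene"):
    if n=="scene": c=r.camera(n)
    for l in("padlock_1","cylinder_1","knob","oil_bottle","screwdriver"):
        for d in r.spot_point(c,l):
            p=np.array(d["xyz"]); o=[]
            for t,(x,y,a) in TR.items():
                q=R.from_euler("z",-a,degrees=True).apply(p-[x,y,0])
                if abs(q[0])<.06 and abs(q[1])<.1:o=[t,q.round(3).tolist()]
            print(n,l,p.round(3),round(d["confidence"],2),o)
E
```

```text
t 37.98 pos [ 0.4231 -0.0303  0.1915] yaw -4.4 q7 -0.06 w 0.0519 F [ 0.1 -0.6  0.6] | turn -0.4 shift [-8.6 35.6 74.6] | unturned [-8.6 36.  74.4]
top padlock_1 [0.611 0.217 0.001] 0.89 ['pad', [0.001, -0.027, 0.001]]
top cylinder_1 [0.621 0.051 0.005] 0.77 ['cyl', [-0.002, 0.048, 0.005]]
top cylinder_1 [ 0.344  0.181 -0.001] 0.74 []
top knob [ 0.641 -0.276  0.004] 0.7 ['knob', [0.003, -0.047, 0.003]]
top oil_bottle [ 0.565  0.494 -0.   ] 0.67 []
top screwdriver [ 0.555 -0.468 -0.001] 0.78 []
scene padlock_1 [0.606 0.279 0.006] 0.77 ['pad', [-0.001, 0.034, 0.006]]
scene padlock_1 [0.612 0.212 0.002] 0.77 ['pad', [0.002, -0.033, 0.002]]
scene padlock_1 [ 0.331 -0.073  0.001] 0.53 []
scene cylinder_1 [ 0.609 -0.05   0.003] 0.64 ['cyl', [-0.006, -0.054, 0.003]]
scene cylinder_1 [ 0.338  0.175 -0.005] 0.64 []
scene cylinder_1 [0.624 0.048 0.006] 0.59 ['cyl', [0.001, 0.046, 0.006]]
scene cylinder_1 [ 0.635 -0.232 -0.001] 0.28 ['knob', [-0.0, -0.003, -0.001]]
scene knob [ 0.638 -0.276  0.004] 0.81 ['knob', [0.001, -0.047, 0.004]]
scene oil_bottle [0.565 0.493 0.005] 0.9 []
scene screwdriver [ 0.555 -0.466  0.005] 0.73 []
scene screwdriver [ 0.638 -0.277  0.004] 0.49 ['knob', [-0.0, -0.048, 0.004]]
```

View pics/top2.png

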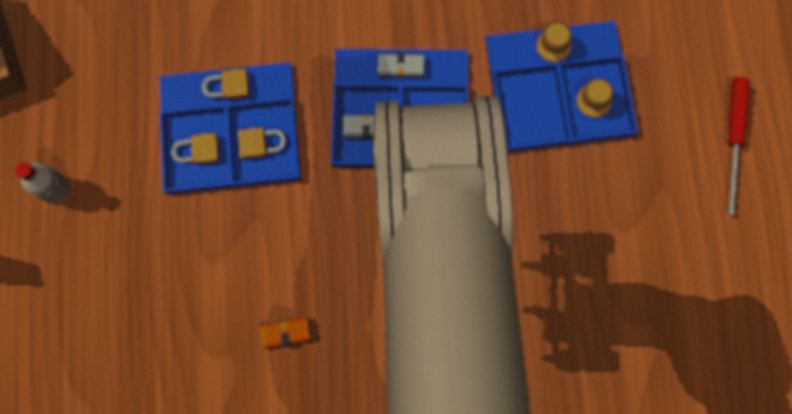

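The top view shows both padlocks, cylinder 1 and the knob in place. The arm hides cylinder 2, so I check it in the scene view.

```bash
python3 - <<'E'
from h import *
c=r.camera("scene");cv2.imwrite("pics/scene2.png",cv2.resize(c["frame"][210:390,180:490],None,fx=2.5,fy=2.5,interpolation=2))
E
```

```text
(no output)
```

View pics/scene2.png

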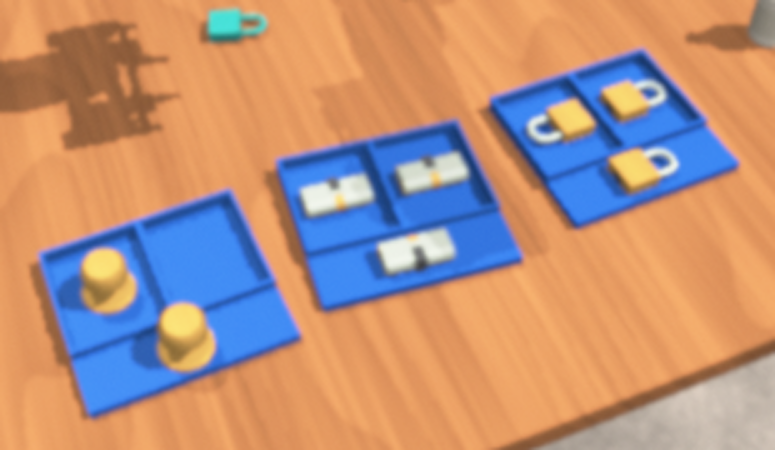

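The scene view shows all five pieces flat in their bays: knob at (107,280), cylinders at (338,195) and (432,173), padlocks at (570,118) and (630,98). The robot touches nothing, so I hand the job in.

```bash
python3 -c "
from bench import r
print(r.close_job(), r.read_state()['time'])"
```

```text
the job is handed in; nothing more can be done
the job is handed in; nothing more can be done
```

All five pieces are in their matching trays, and the job was handed in at about 38 s of the 104 s allowed. The padlocks and the cylinders lie one to a bay. The knob stands on its rose in the right bay of the knob tray.

- **Last checks:** the top and scene pictures show every piece flat in its bay. The networks put the origins within 6 mm of the tray's middle in x, and 27–54 mm either side of it in y, well inside the limits. Oil bottle and screwdriver positions are unchanged to within about 2 mm. The orange and turquoise look-alikes were not touched.
- **Disagreements and limits:**
  - In the last top picture the arm hid cylinder 2, so only the scene camera confirmed it.
  - The top camera's networks listed only one of the two padlocks, but both show in that picture.
  - The networks' heights (1–6 mm) scatter by a few mm, so the pieces lying on the bay floor rests mainly on the pictures and the tool heights.
  - Two false low-confidence reports (a "cylinder" and a "screwdriver" in the knob tray) do not match the pictures.

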